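Re-arm the tape dispenser's feed under its stayed cover

TASK

Re-arm the feed of the tape dispenser: raise its cover, lock the folding stay straight by pushing its knee over centre until it meets its stop, and only then press the spring paddle inside fully down to its stop and let it spring back up. Then break the stay's knee and lower the cover gently until it is fully shut. Force nothing and leave the other things on the bench where they are.

Things in the scene. Friction and masses are not known exactly. Their poses are not given: they have to be found in the camera images.
- dispenser: Grey open-topped dispenser fixed to the bench, 200 (its x) x 200 (its y) x 110 mm high, walls 6 mm; origin under its centre, z up, axes the world's at yaw 0 (all x, y, z below are in this frame). Cover hinge along x at y = +100 mm; front at y = -100 mm; the folding stay is outside its +x side. Inside, at x over 15 mm, a tape roll 86 mm high and a roller.
- cover_hinge (a point): Middle of the cover's hinge line: x 0, y +100, z 112 mm. The cover is an aluminium plate 200 x 202 x 12 mm, 0.35 to 0.55 kg, its underside level with the hinge line when shut.
- cover_tab (a point): Centre of the underside of the cover's lifting tab (moves with the cover); shut: 216 mm in front of the hinge line, 12 mm above it. The tab is 90 mm wide along x, 37 mm long, 8 mm thick and slopes 40 deg upwards from the plate's front edge, 202 mm from the hinge. Fingers tilted about 45 deg can lift it from beneath, coming from the front, and push the plate's underside further up.
- cover (a joint): Opening of the cover, rad: 0 shut, about 1.26 (72 deg) when the stay is straight, which stops it. Stiff hinge (0.42 N m): it stays where it is left above about 0.9 rad and may sink slowly below that. Lifting at the tab takes 4 to 6 N.
- knee_pin (a point): Middle of the stay's knee pin, a steel cross-pin 12 mm across along x, free from x = 115 to 174 mm (this point x = 144). Cover shut: it hangs low beside the body. Stay straight: at about y = 0, z = 157 mm. It locks when pushed from there away from the hinge (-y, +z) about 7 mm, to its stop; it breaks when pushed back towards the hinge and down (+y, -z). Either takes 1 to 12 N.
- stay_up (a joint): Knee angle of the stay, rad: 0 folded (cover shut), 2.49 straight, 2.65 at its stop past straight; locked means over 2.57. Two flat links of 89 mm, 14 mm wide, between x = 106 and 115 mm: the lower turns on the body at y -65, z 97 mm, the upper on the cover's edge 110 mm from the hinge. Pushed 25 mm or more beyond breaking, the knee draws the cover down with it.
- paddle_pad (a point): Centre of the top of the rubber pad (60 x 35 mm) on the free end of the hinged steel spring paddle inside the body; with the paddle up, at x -45, y -52, z 60 mm of the dispenser. It turns about a line along the dispenser's x at y = +30 mm, so the pad goes down about 25 mm.
- paddle (a joint): Paddle angle, rad: 0 up, 0.30 fully down on its stop; springs back by itself; 2 N to start, 5 N at the stop.
- tape_roll_c (a point): Centre of a clear tape roll lying flat, 96 mm across, 48 mm high: leave it.
- carton: Closed brown carton 140 x 90 x 70 mm high; origin under its centre: leave it.
- note_pad: White note pad 90 x 75 x 15 mm; origin under its centre: leave it.
- paste_jar: Jar 56 mm across, 80 mm high; origin under its centre: leave it.
- stapler: Stapler 130 x 34 x 42 mm high along its x; origin under its centre: leave it.
- mug: White mug 80 mm across, 90 mm high; origin under its centre: leave it.
- spray_can: Can 54 mm across, 150 mm high; origin under its centre: leave it.

How it is judged:
On the way, in this order (a step that is already met when the one before it is completed fails the run):
1. the cover is up and its stay is locked past straight (value of joint cover above 1.15 rad and value of joint stay_up above 2.57 rad), for 0.3 s.
2. the paddle is pressed fully down with the stay still locked (value of joint paddle above 0.275 rad and value of joint stay_up above 2.57 rad), for 0.15 s.
3. the stay's knee is broken, the paddle back up (value of joint stay_up below 2.35 rad and value of joint paddle below 0.05 rad), for 0.1 s.
At the end, for the whole second after the job is handed in: The cover is fully shut (under 0.03 rad) and still, its stay folded, the paddle up, having been pressed while the stay was locked (value of joint cover below 0.03 rad and value of joint stay_up below 0.12 rad and value of joint paddle below 0.05 rad and velocity of joint cover between -0.05 and 0.05 rad/s); the robot touches nothing.
It fails at once if the cover falls or is slammed (closing faster than 1.5 rad/s) (velocity of joint cover below -1.5 rad/s).
It fails at once if the paddle is pressed while the stay is not locked (value of joint paddle above 0.1 rad and value of joint stay_up below 2.5 rad).
It fails at once if the dispenser's parts are forced (over 60 N) (contact force between dispenser and the arm above 60 N or contact force between dispenser and the fingers above 60 N).
It fails at once if a bystander is disturbed (moved over 25 mm) (distance of any of tape_roll_c, carton, note_pad, paste_jar, stapler, mug, spray_can from where it was at the start of the episode above 0.025 m).
It also fails if it takes over 72 s, if anything falls off the work surface, if the arm or the gripper's body presses on something with over 40 N, if the wrist force passes 120 N, or if a joint passes its speed limit or range.

ROBOT

A 6-joint arm with a two-finger parallel gripper is mounted at the origin on the work surface. World frame = base frame: x ahead of the robot, y to its left, z up, the work surface at z = 0. Lengths are in m, angles in rad, forces in N, time in s.
With the tool pointing down it reaches from about 0.275 to 0.825 m from the base axis. Payload 5.2 kg.
Tool frame: the origin (TCP) lies between the finger pads; the fingertips stand arm.finger_overhang ahead of it and the grasp point (between the pads) lies 8 mm behind it (arm.finger_overhang is the distance from the TCP to the fingertips, in m); z points along the fingers, y is the line along which they close (so a half turn about z gives the same grasp; the last joint's range is limited). The gripper opens to 93 mm and grips with 3 to 60 N. Pads are 15 mm wide; open, the fingers measure 128 mm over their backs; the gripper's body (75 mm by 188 mm) begins 65 mm behind the grasp point.
Start: joints at [-1.463, 0.259, 1.535, -0, 1.348, -0.203], TCP at [0.168, -0.524, 0.23] pointing down, gripper open.
Joint ranges: [-3.14, 3.14], [-0.91, 2.08], [0.19, 2.58], [-1.22, 4.36], [0.22, 2.71], [-3.12, 3.12]. Speed limits (rad/s): [2.57, 2.57, 3.14, 3.14, 3.14, 3.14].

INTERFACE

Orientations are given as a unit quaternion [w, x, y, z].
In Python, from rig import arm gives the robot as it stands.
- The arm moves only by the shell command python3 -m inch 'ROWS' [FORCE]. ROWS is JSON, a list that holds one entry, the list of rows, each a list of 5 numbers: the shift along the tool's x, y, z scaled (see below), then the turn about the tool's z scaled (see below), then the gripper's target within -1 to 1 (fully open at 1, half-way at 0, shut at -1). A call has 1 to 20 rows; each row is the pose to reach, as a shift and turn from the pose commanded when the call began, along the tool's axes at that moment; what a row does not reach only later rows make up. The controller multiplies each number of a shift by 0.25 m and each number of a turn by 90 degrees. A row lasts 1/10 s, in which the tool goes at most 50 mm and 8.59 degrees, less where a joint would pass 70% of its speed; a pose out of reach is approached as far as the arm can. A call with a number of a shift or a turn outside -1 to 1 is refused whole. A call with a gripper value outside its range is refused whole. The fingers move at their own pace and stop on an object; FORCE is the grip in N (left out, the last holds). Time passes only in rows, so rows that repeat a pose let the fingers close. It gives the time, the measured TCP pose, the force, the opening and the grip force at its end, in the units of the state.
- arm.state(): the state, without advancing time (a new reading comes with each control period).
- arm.read_camera(name): name is "scene" or "top"; returns a dict with "frame" (384x512x3 uint8, red, green, blue), "depth" (384x512 float32, m along the optical axis (not along the pixel's ray), 0 where there is no reading), "K" (3x3 intrinsics, pixels), "xyz" and "rotation" of the camera in the world. Camera axes: x right, y up, looking along -z (the intrinsics and any distortion apply to the point x, -y, -z); pixel columns grow to the right and rows downward; lengths in m; the calibration is good to about 2 mm. A picture is of the moment at which its call begins.
- arm.hand_in(): hands the job in; it is judged then, once.
Trained networks look in a picture, given as the dict that the camera call returned (one of the last four; its "shot" number tells which), for a name from the list of things; names that differ only in an ending like _2 or _b are one class to them, and where a whole thing is asked for, a point or a joint stands for the part that bears it (a point fixed in the world has none). Each returns a list of dicts, best first, with "score" (0 to 1); they miss things now and then, are a little off and sometimes report something else, mostly with a low value. They report only what shows in the picture. A call takes as long as a camera call.
- arm.boxes_of(thing, picture): "location" ([row, column] in pixels, amid what is visible of it).
- arm.outline_of(thing, picture): "mask" (384x512 bool, what is visible of it) and "location" ([row, column] in pixels, amid what is visible of it).
- arm.tip_of(thing, picture): "location" ([row, column] in pixels: a listed point, or the origin of a listed thing).
The state is a dict: "time": time; "q": joint angles; "joint_velocities": joint speeds; "joint_torque": joint torques, N m; "tcp_pos": TCP position; "tcp_rot": TCP orientation; "ft_force": force on the tool from outside, world axes, zero at the start; "moment": the same for the moment, N m; "gripper_width": opening from 0.0 (shut) to 1.0 (fully open); "finger_force": force on a finger pad.
Only numpy, scipy, OpenCV 4.12 (cv2) and the standard library are available. Lean on these libraries where they do the work, as an engineer would, in place of code of your own. Each camera call takes 0.05 s, during which the arm holds its last target. There are 200 camera calls.

## Working session

There is one attempt and no reset: what is moved stays moved. The work goes in short steps, Python scripts to look and compute and a shell command to move; the robot and the scene stay as the last step left them, time stands still between calls to the robot, and variables do not carry over. Pictures are saved under pics/ and viewed, at most 10 in all, crops included, and the job is handed in when it is done.

```bash
ls; mkdir -p pics
cat > h.py <<'E'
import numpy as np, cv2
from rig import arm
from scipy.spatial.transform import Rotation as R
def cam(n): return arm.read_camera(n)
def Rm(p):
    r=np.array(p["rotation"],float)
    return r if r.shape==(3,3) else R.from_quat(np.roll(r,-1)).as_matrix()
def ray(p,rc):
    K=p["K"]; return Rm(p)@np.array([(rc[1]-K[0,2])/K[0,0],-(rc[0]-K[1,2])/K[1,1],-1.])
def at(p,rc):
    d=p["depth"][int(rc[0])-1:int(rc[0])+2,int(rc[1])-1:int(rc[1])+2]; d=np.median(d[d>0]) if (d>0).any() else np.nan
    return np.array(p["xyz"])+d*ray(p,rc)
def atz(p,rc,z):
    r=ray(p,rc); return np.array(p["xyz"])+r*(z-p["xyz"][2])/r[2]
def cloud(p):
    K=p["K"]; v,u=np.mgrid[:384,:512]; d=p["depth"]
    c=np.stack([(u-K[0,2])/K[0,0]*d,-(v-K[1,2])/K[1,1]*d,-d],-1)
    return c@Rm(p).T+np.array(p["xyz"])
def save(p,n): cv2.imwrite(f"pics/{n}.png",p["frame"][:,:,::-1])
E
python3 - <<'E'
from h import *
ps={n:cam(n) for n in("top","scene")}
print(arm.finger_overhang, arm.state())
for n,p in ps.items():
    save(p,n+"0"); print(n,p["xyz"],np.round(p["rotation"],3),p["K"][0,0],"dist" in p, list(p))
    for t in ["dispenser","cover_hinge","cover_tab","knee_pin","tape_roll_c","carton","note_pad","paste_jar","stapler","mug","spray_can"]:
        r=arm.tip_of(t,p)
        if r: print(t,np.round(r[0]["location"],1),round(r[0]["score"],2),at(p,r[0]["location"]).round(3))
E
cd pics; python3 -c "
import cv2,numpy as np
cv2.imwrite('both0.png',cv2.resize(np.vstack([cv2.imread('top0.png'),cv2.imread('scene0.png')]),None,fx=.78,fy=.78))"
```

```text
pics
0.011 {'time': 0.1, 'q': array([-1.46278564e+00,  2.59262672e-01,  1.53597311e+00, -2.54232216e-05,
        1.34799258e+00, -2.02804813e-01]), 'joint_velocities': array([-0.00039159, -0.00071284, -0.00315086,  0.0002568 ,  0.00138899,
        0.00033588]), 'joint_torque': array([ 2.76260020e-03, -4.38208437e+01, -2.84645516e+01,  7.21891550e-02,
        3.62721656e-02, -4.45363059e-05]), 'tcp_pos': array([ 0.16816833, -0.52316088,  0.22890505]), 'tcp_rot': array([-8.17520224e-04,  9.87947733e-01,  1.54785681e-01,  2.63680627e-05]), 'ft_force': array([-0.21620175, -0.39946532, -0.14546755]), 'moment': array([-0.02035668,  0.00149912, -0.01083111]), 'finger_force': 0.0, 'gripper_width': 0.9995188599553192}
top [0.37944467 0.04720047 1.00389807] [-0.655 -0.076  0.087  0.747] 375.95262182410676 False ['frame', 'depth', 'K', 'xyz', 'rotation', 'shot']
dispenser [208.  249.6] 0.75 [0.532 0.022 0.125]
cover_hinge [214.5 211. ] 0.84 [0.528 0.114 0.125]
cover_tab [189.5 293. ] 0.68 [ 0.562 -0.086  0.131]
knee_pin [157.1 232.4] 0.62 [ 0.703  0.047 -0.   ]
tape_roll_c [126.  260.1] 0.92 [ 
[... 251 characters left out ...]
.399 0.075]
spray_can [268.2 109.2] 0.59 [0.439 0.379 0.065]
scene [1.08421053 0.7015131  0.95320556] [0.289 0.119 0.355 0.881] 450.88844606661485 False ['frame', 'depth', 'K', 'xyz', 'rotation', 'shot']
dispenser [201.7 260.7] 0.74 [0.611 0.106 0.121]
cover_hinge [192.9 293.8] 0.73 [0.517 0.123 0.109]
cover_tab [155.8 227.5] 0.66 [ 0.585 -0.08   0.126]
tape_roll_c [218.7 175.4] 0.81 [ 0.769 -0.073 -0.005]
carton [239.9 316.6] 0.57 [0.546 0.25  0.067]
note_pad [151.5 201.8] 0.87 [ 0.569 -0.254  0.011]
paste_jar [193.3 155.7] 0.76 [ 0.78  -0.155  0.034]
stapler [156.  163.4] 0.69 [ 0.677 -0.306  0.011]
mug [346.2 317.9] 0.86 [0.726 0.454 0.063]
spray_can [274.2 388.9] 0.81 [0.456 0.413 0.035]
```

View pics/both0.png

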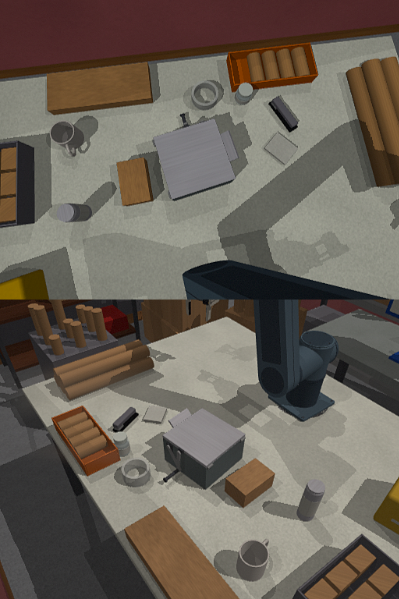

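The top view shows the cover plate at about (158,195), with the tab to its right (-y) and the stay and knee pin at its top edge (+x). The tape roll and jar are close by. The tool can't tilt, so I'll grip the knee pin from above and drive the stay with it. First I need an accurate dispenser pose.

```bash
cat >> h.py <<'E'
def disp2w(D,pt):
    c,s=np.cos(D[2]),np.sin(D[2]); pt=np.array(pt,float)
    return np.array([D[0]+c*pt[0]-s*pt[1],D[1]+s*pt[0]+c*pt[1],pt[2]])
def w2disp(D,P):
    P=np.asarray(P); c,s=np.cos(D[2]),np.sin(D[2]); d=P[...,:2]-np.array(D[:2])
    return np.stack([c*d[...,0]+s*d[...,1],-s*d[...,0]+c*d[...,1],P[...,2]],-1)
E
python3 - <<'E'
from h import *
p=cam("top"); C=cloud(p)
m=(abs(C[...,2]-.124)<.004)&(abs(C[...,0]-.53)<.2)&(abs(C[...,1]-.03)<.2)
P=C[m]; print(m.sum(), np.median(P[:,2]))
rect=cv2.minAreaRect((P[:,:2]*1000).astype(np.float32)); print(rect, cv2.boxPoints(rect))
for n in("top","scene"):
    p=cam(n); save(p,n+"1")
    r=arm.outline_of("knee_pin",p)
    for k in r[:2]:
        Q=cloud(p)[k["mask"]]; print(n,k["score"],k["mask"].sum(),k["location"],np.percentile(Q,[5,50,95],axis=0).round(3))
    t=arm.tip_of("knee_pin",p); print([(x["location"],x["score"],atz(p,x["location"],.023).round(3)) for x in t[:2]])
a=cv2.resize(cv2.imread("pics/top1.png")[100:250,180:330],(600,600)); b=cv2.imread("pics/scene1.png")
cv2.imwrite("pics/c1.png",cv2.resize(a,(400,400))); cv2.imwrite("pics/c2.png",np.hstack([cv2.resize(a,(400,400)),cv2.resize(b[130:260,150:280],(400,400))]))
print(R.from_quat(np.roll(arm.state()["tcp_rot"],-1)).as_matrix().round(3))
E
```

```text
6985 0.12469721463319372
((555.629150390625, 20.30396270751953), (214.8721923828125, 211.0139617919922), 10.367733001708984) [[ 430.95956   104.75357 ]
 [ 468.93478  -102.815155]
 [ 680.2987    -64.145645]
 [ 642.3235    143.42308 ]]
top 0.5 81 [153.2, 231.1] [[0.658 0.031 0.001]
 [0.706 0.038 0.03 ]
 [0.723 0.045 0.12 ]]
[([155.2, 235.8], 0.56, array([0.7  , 0.037, 0.023]))]
scene 0.7 218 [214.0, 227.9] [[0.659 0.014 0.021]
 [0.664 0.037 0.037]
 [0.718 0.045 0.109]]
scene 0.17 542 [148.2, 202.3] [[ 0.519 -0.32  -0.001]
 [ 0.566 -0.275  0.011]
 [ 0.607 -0.234  0.015]]
[([224.0, 219.9], 0.84, array([0.692, 0.036, 0.023]))]
[[ 0.952  0.306 -0.   ]
 [ 0.306 -0.952  0.   ]
 [ 0.    -0.    -1.   ]]
```

View pics/c2.png

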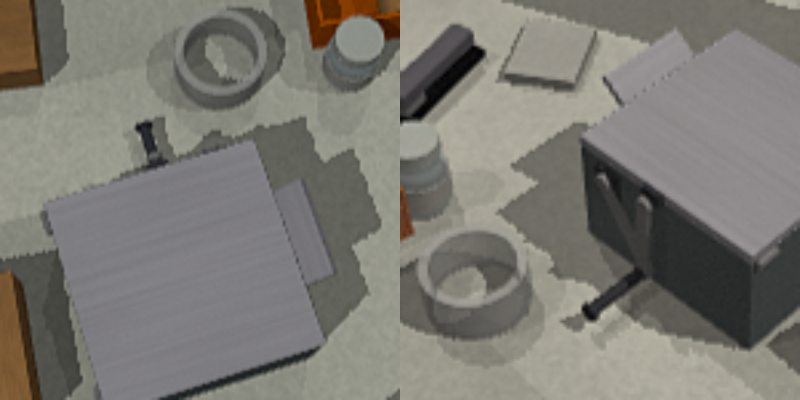

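Run:
```python
from h import *
from scipy.optimize import minimize
for n in("top","scene"):
    p=cam(n); C=cloud(p)
    m=(abs(C[...,2]-.1245)<.0025)&(abs(C[...,0]-.555)<.2)&(abs(C[...,1]-.02)<.2)
    P=C[m]; best=None
    for yaw in np.radians(np.arange(7,14,.25)):
        Q=w2disp((.5556,.0213,yaw),P)
        # robust extents: per-strip min/max, median over strips
        def ext(a,b):
            k=np.round(Q[:,b]/.006).astype(int); ks=[i for i in np.unique(k) if abs(i*.006)<.085]
            lo=np.array([Q[k==i,a].min() for i in ks]); hi=np.array([Q[k==i,a].max() for i in ks]); return lo,hi
        lx,hx=ext(0,1); ly,hy=ext(1,0)
        sc=sum(np.abs(v-np.median(v)).mean() for v in(lx,hx,ly,hy))
        if best is None or sc<best[0]: best=(sc,np.degrees(yaw),*[np.median(v).round(4) for v in(lx,hx,ly,hy)])
    print(n,best)
    r=arm.outline_of("knee_pin",p)[0]; Q=w2disp((.5556,.0213,np.radians(best[1])),C[r["mask"]])
    Q=Q[(Q[:,0]>.116)&(Q[:,2]>.01)]; print(np.percentile(Q,[5,25,50,75,95],axis=0).round(3))
```

```text
top (np.float64(0.005074506791082076), np.float64(10.0), np.float64(-0.1069), np.float64(0.0916), np.float64(-0.1), np.float64(0.1037))Traceback (most recent call last):
  File "<stdin>", line 18, in <module>
    return _quantile_unchecked(
        a, q, axis, out, overwrite_input, method, keepdims, weights)
    return _ureduce(a,
                    func=_quantile_ureduce_func,
    ...<5 lines>...
                    overwrite_input=overwrite_input,
                    method=method)
    r = func(a, **kwargs)
    result = _quantile(arr,
                       quantiles=q,
    ...<2 lines>...
                       out=out,
                       weights=wgt)
    slices_having_nans = np.isnan(arr[-1, ...])
                                  ~~~^^^^^^^^^
IndexError: index -1 is out of bounds for axis 0 with size 0
```

Run:
```python
from h import *
D0=(.5476,.0229,np.radians(10))
for n in("scene","top"):
    p=cam(n); C=cloud(p)
    m=(abs(C[...,2]-.1245)<.0035)&(abs(C[...,0]-.555)<.2)&(abs(C[...,1]-.02)<.2)
    Q=w2disp(D0,C[m])
    for a,b in((0,1),(1,0)):
        k=np.round(Q[:,b]/.006).astype(int); ks=[i for i in np.unique(k) if abs(i*.006)<.085]
        for f in(np.min,np.max):
            v=np.array([f(Q[k==i,a]) for i in ks]); g=np.abs(v-np.median(v))<.006
            c=np.polyfit(np.array(ks)[g]*.006,v[g],1); print(n,"xy"[a],f.__name__,c[1].round(4),"slope deg",np.degrees(c[0]).round(2),g.sum(),len(ks))
    Q=w2disp(D0,C); s=(Q[...,0]>.12)&(Q[...,0]<.18)&(abs(Q[...,1]+.015)<.03)&(Q[...,2]>.012)&(Q[...,2]<.06)
    q=Q[s]; print(s.sum(), np.percentile(q,[5,25,50,75,95],axis=0).round(3) if len(q) else "")
S=arm.state(); t=np.r_[disp2w(D0,[.158,-.015,.2])]; Rm0=R.from_quat(np.roll(S["tcp_rot"],-1)).as_matrix(); print(t,Rm0.T@(t-S["tcp_pos"]))
```

```text
scene x min -0.0955 slope deg -0.48 27 29
scene x max 0.0996 slope deg 0.61 28 29
scene y min -0.1107 slope deg -0.87 13 29
scene y max 0.1017 slope deg 1.0 29 29
104 [[ 0.124 -0.016  0.018]
 [ 0.138 -0.012  0.023]
 [ 0.154 -0.009  0.025]
 [ 0.171 -0.007  0.027]
 [ 0.178 -0.004  0.03 ]]
top x min -0.0994 slope deg -0.28 29 29
top x max 0.0994 slope deg -0.18 27 29
top y min -0.1032 slope deg 0.35 29 29
top y max 0.1008 slope deg 0.19 29 29
56 [[ 0.146 -0.018  0.025]
 [ 0.153 -0.016  0.027]
 [ 0.163 -0.012  0.029]
 [ 0.172 -0.01   0.031]
 [ 0.176 -0.007  0.033]]
[0.70580435 0.0355643  0.2       ] [ 0.68284317 -0.36802654  0.02965699]
```

```bash
python3 -m inch '[[[0.9,-0.5,0,0,0],[0.9,-0.5,0,0,0],[0.9,-0.5,0,0,0],[0.9,-0.5,0,0,0],[0.9,-0.5,0,0,0],[0.9,-0.5,0,0,0],[0.9,-0.5,0,0,0]]]' 20
python3 -m inch '[[[0.9,-0.5,0,0,0],[0.9,-0.5,0,0,0],[0.9,-0.5,0,0,0],[0.9,-0.5,0,0,0],[0.9,-0.5,0,0,0],[0.9,-0.5,0,0,0],[0.9,-0.5,0,0,0]]]'
python3 -m inch '[[[0.9,-0.48,0.05,0.087,0],[0.9,-0.48,0.05,0.087,0],[0.9,-0.48,0.05,0.087,0],[0.9,-0.48,0.05,0.087,0],[0.9,-0.48,0.05,0.087,0],[0.9,-0.48,0.05,0.087,0],[0.9,-0.48,0.05,0.087,0],[0.9,-0.48,0.05,0.087,0]]]'
cat >> h.py <<'E'
D=(.5476,.0229,np.radians(10))
def st():
    S=arm.state(); M=R.from_quat(np.roll(S["tcp_rot"],-1)).as_matrix()
    print("t",round(S["time"],2),"tcp disp",w2disp(D,S["tcp_pos"]).round(4),"toolx deg",np.degrees(np.arctan2(M[1,0],M[0,0])).round(2),"tilt",M[2,2].round(4),"F(disp)",w2disp((0,0,D[2]),S["ft_force"]).round(1),"grip",round(S["finger_force"],1),round(S["gripper_width"],3),"q",S["q"].round(2))
    return S,M
def units(target,frm=None):  # dispenser-frame target -> tool units
    S,M=st(); d=M.T@(disp2w(D,target)-S["tcp_pos"]); print("units",(d/.25).round(4))
E
python3 -c "
from h import *
units([.158,-.013,.026])"
```

```text
time: 2.45
tcp_pos: [0.3451, -0.3348, 0.2299]
tcp_rot: [0.0, 0.988, 0.157, -0.0]
ft_force: [-0.6, -0.4, 0.7]
gripper_width: 0.51
finger_force: 0.0
time: 3.15
tcp_pos: [0.5205, -0.1486, 0.2292]
tcp_rot: [0.0, 0.988, 0.155, -0.0]
ft_force: [-0.0, -0.2, -0.3]
gripper_width: 0.503
finger_force: 0.0
time: 3.95
tcp_pos: [0.697, 0.032, 0.217]
tcp_rot: [0.0, 0.996, 0.086, -0.001]
ft_force: [-1.3, -0.2, -0.2]
gripper_width: 0.501
finger_force: 0.0
t 3.95 tcp disp [ 0.1487 -0.017   0.217 ] toolx deg 9.84 tilt -1.0 F(disp) [-1.4  0.  -0.2] grip 0.0 0.501 q [-0.11  0.54  1.15 -0.    1.46  1.29]
units [ 0.0382 -0.0166  0.7639]
```

```bash
python3 -m inch '[[[0.038,-0.017,0,0,0],[0.038,-0.017,0.3,0,0],[0.038,-0.017,0.5,0,0],[0.038,-0.017,0.6,0,0],[0.038,-0.017,0.65,0,0],[0.038,-0.017,0.65,0,0],[0.038,-0.017,0.65,0,0]]]' 20
python3 - <<'E'
from h import *
units([.158,-.013,.026])
p=cam("scene"); save(p,"s2"); q=cam("top"); save(q,"t2")
cv2.imwrite("pics/c3.png",np.hstack([cv2.resize(q["frame"][100:250,180:330,::-1],(400,400)),cv2.resize(p["frame"][130:260,150:280,::-1],(400,400))]))
E
```

```text
time: 4.65
tcp_pos: [0.7082, 0.0402, 0.0575]
tcp_rot: [0.0, 0.996, 0.087, 0.002]
ft_force: [1.4, 0.1, 0.9]
gripper_width: 0.496
finger_force: 0.0
t 4.65 tcp disp [ 0.1612 -0.0109  0.0575] toolx deg 9.94 tilt -1.0 F(disp) [ 1.4 -0.1  0.9] grip 0.0 0.496 q [-0.1   0.67  1.31  0.    1.15  1.3 ]
units [-0.0131  0.0083  0.1259]
```

View pics/c3.png

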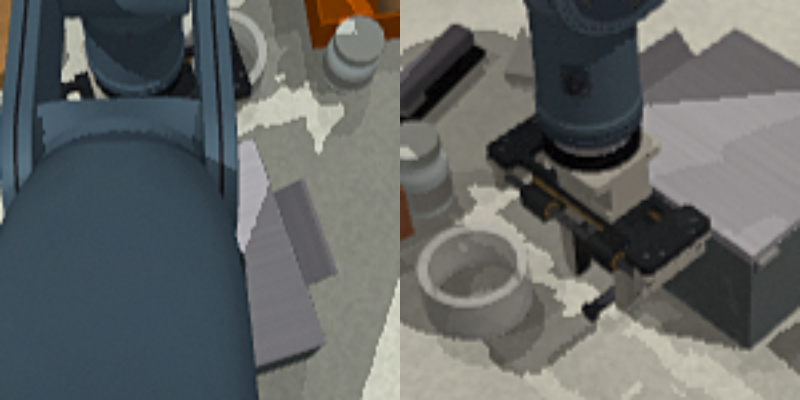

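Both fingers straddle the pin. The forearm passes over the dispenser, so before lifting I'll check its underside clears the raised cover (about 0.345 m).

Run:
```python
from h import *
for n in("top","scene"):
    Q=w2disp(D,cloud(cam(n)))
    for x in np.arange(-.16,.2,.04):
        s=(abs(Q[...,0]-x)<.02)&(Q[...,2]>.18)&(abs(Q[...,1])<.2); q=Q[s]
        if len(q): print(n,round(x,2),len(q),"y",np.percentile(q[:,1],[2,98]).round(3),"z",np.percentile(q[:,2],[0,2,50,98]).round(3))
```

```text
top -0.16 12263 y [0.021 0.197] z [0.616 0.646 0.691 1.004]
top -0.12 7043 y [0.016 0.197] z [0.589 0.612 0.647 0.691]
top -0.08 3147 y [0.004 0.113] z [0.561 0.579 0.604 0.623]
top -0.04 2265 y [-0.014  0.1  ] z [0.489 0.519 0.571 0.592]
top 0.0 2030 y [-0.025  0.095] z [0.511 0.516 0.529 0.557]
top 0.04 820 y [-0.038  0.086] z [0.415 0.462 0.518 0.529]
top 0.08 703 y [-0.05   0.075] z [0.393 0.41  0.496 0.513]
top 0.12 2768 y [-0.056  0.059] z [0.223 0.254 0.431 0.492]
top 0.16 1736 y [-0.068  0.049] z [0.181 0.23  0.456 0.476]
scene -0.16 273 y [0.133 0.198] z [0.524 0.527 0.559 0.583]
scene -0.12 367 y [0.122 0.198] z [0.53  0.539 0.574 0.601]
scene -0.08 684 y [0.105 0.123] z [0.494 0.506 0.557 0.592]
scene -0.04 1689 y [0.007 0.11 ] z [0.472 0.49  0.56  0.587]
scene 0.0 2150 y [-0.018  0.101] z [0.435 0.446 0.518 0.552]
scene 0.04 1665 y [-0.032  0.091] z [0.419 0.427 0.483 0.524]
scene 0.08 1597 y [-0.042  0.08 ] z [0.398 0.41  0.463 0.507]
scene 0.12 1399 y [-0.055  0.069] z [0.181 0.219 0.452 0.49 ]
scene 0.16 2288 y [-0.064  0.058] z [0.18  0.19  0.423 0.471]
```

```bash
python3 -m inch '[[[0,0,0.06,0,0],[0,0,0.115,0,0],[0,0,0.115,0,0],[0,0,0.115,0,-1],[0,0,0.115,0,-1],[0,0,0.115,0,-1],[0,0,0.115,0,-1],[0,0,0.115,0,-1],[0,0,0.115,0,-1],[0,0,0.115,0,-1]]]' 20
python3 -c "
from h import *
st()"
```

```text
time: 5.85
tcp_pos: [0.7071, 0.0385, 0.0269]
tcp_rot: [0.002, 0.996, 0.087, 0.001]
ft_force: [-1.1, -5.7, 2.5]
gripper_width: 0.121
finger_force: 20.0
t 5.85 tcp disp [ 0.1598 -0.0123  0.0269] toolx deg 9.97 tilt -1.0 F(disp) [-2.1 -5.4  2.5] grip 20.0 0.121 q [-0.1   0.7   1.34 -0.    1.1   1.3 ]
```

```bash
python3 -c "
import numpy as np
for a in list(range(-56,36,6))+[36,38,40,42,44,46,47,48]:
    p=np.radians(a); print(a,round(-(89*np.cos(p)-49.7)/250,3),round(-(89*np.sin(p)+73.8)/250,3))"
```

```text
-56 -0.0 -0.0
-50 -0.03 -0.022
-44 -0.057 -0.048
-38 -0.082 -0.076
-32 -0.103 -0.107
-26 -0.121 -0.139
-20 -0.136 -0.173
-14 -0.147 -0.209
-8 -0.154 -0.246
-2 -0.157 -0.283
4 -0.156 -0.32
10 -0.152 -0.357
16 -0.143 -0.393
22 -0.131 -0.429
28 -0.116 -0.462
34 -0.096 -0.494
36 -0.089 -0.504
38 -0.082 -0.514
40 -0.074 -0.524
42 -0.066 -0.533
44 -0.057 -0.542
46 -0.048 -0.551
47 -0.044 -0.556
48 -0.039 -0.56
```

```bash
python3 -m inch '[[[0,-0.015,-0.01,0,-1],[0,-0.03,-0.022,0,-1],[0,-0.045,-0.035,0,-1],[0,-0.057,-0.048,0,-1],[0,-0.07,-0.062,0,-1],[0,-0.082,-0.076,0,-1],[0,-0.093,-0.091,0,-1],[0,-0.103,-0.107,0,-1],[0,-0.103,-0.107,0,-1]]]' 25
python3 -c "
from h import *
st()"
```

```text
time: 6.75
tcp_pos: [0.7024, 0.0638, 0.0525]
tcp_rot: [0.002, 0.996, 0.087, 0.0]
ft_force: [2.2, -6.8, -3.8]
gripper_width: 0.124
finger_force: 25.0
t 6.75 tcp disp [0.1596 0.0134 0.0525] toolx deg 9.96 tilt -1.0 F(disp) [ 1.  -7.1 -3.8] grip 25.0 0.124 q [-0.07  0.67  1.32 -0.    1.14  1.33]
```

```bash
python3 -m inch '[[[0,-0.009,-0.016,0,-1],[0,-0.018,-0.032,0,-1],[0,-0.026,-0.049,0,-1],[0,-0.033,-0.066,0,-1],[0,-0.039,-0.084,0,-1],[0,-0.044,-0.102,0,-1],[0,-0.048,-0.12,0,-1],[0,-0.051,-0.139,0,-1],[0,-0.053,-0.157,0,-1],[0,-0.054,-0.176,0,-1],[0,-0.054,-0.194,0,-1],[0,-0.053,-0.213,0,-1],[0,-0.051,-0.232,0,-1],[0,-0.049,-0.25,0,-1],[0,-0.049,-0.25,0,-1]]]' 25
python3 - <<'E'
from h import *
st()
p=cam("scene"); save(p,"s3"); q=cam("top"); save(q,"t3")
cv2.imwrite("pics/c4.png",np.hstack([cv2.resize(q["frame"][70:280,150:360,::-1],(400,400)),cv2.resize(p["frame"][80:280,130:330,::-1],(400,400))]))
E
```

```text
time: 8.25
tcp_pos: [0.6999, 0.0751, 0.1129]
tcp_rot: [0.002, 0.996, 0.086, -0.001]
ft_force: [3.3, -8.5, -10.6]
gripper_width: 0.122
finger_force: 25.0
t 8.25 tcp disp [0.159  0.0249 0.1129] toolx deg 9.91 tilt -1.0 F(disp) [  1.8  -8.9 -10.6] grip 25.0 0.122 q [-0.05  0.62  1.27 -0.    1.26  1.35]
```

View pics/c4.png

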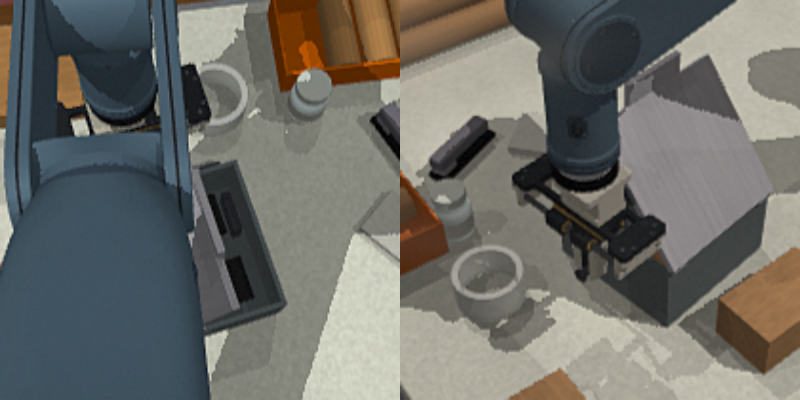

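The cover is rising with the knee, about 45° open, and the front of the body interior now shows. I'll carry on along the arc.

```bash
python3 -m inch '[[[0,0.004,-0.018,0,-1],[0,0.009,-0.036,0,-1],[0,0.015,-0.054,0,-1],[0,0.021,-0.072,0,-1],[0,0.028,-0.089,0,-1],[0,0.036,-0.105,0,-1],[0,0.046,-0.121,0,-1],[0,0.056,-0.137,0,-1],[0,0.063,-0.147,0,-1],[0,0.07,-0.157,0,-1],[0,0.07,-0.157,0,-1],[0,0.07,-0.157,0,-1]]]' 25
python3 -c "
from h import *
st()"
```

```text
time: 9.55
tcp_pos: [0.7027, 0.0597, 0.1543]
tcp_rot: [0.001, 0.996, 0.087, -0.0]
ft_force: [2.7, -5.2, -9.0]
gripper_width: 0.122
finger_force: 25.0
t 9.55 tcp disp [0.1592 0.0093 0.1543] toolx deg 9.95 tilt -1.0 F(disp) [ 1.8 -5.6 -9. ] grip 25.0 0.122 q [-0.07  0.59  1.22 -0.    1.34  1.33]
```

```bash
python3 -m inch '[[[0,0.004,-0.005,0,-1],[0,0.008,-0.01,0,-1],[0,0.012,-0.015,0,-1],[0,0.016,-0.019,0,-1],[0,0.02,-0.024,0,-1],[0,0.025,-0.028,0,-1],[0,0.03,-0.033,0,-1],[0,0.034,-0.037,0,-1],[0,0.038,-0.042,0,-1],[0,0.043,-0.046,0,-1],[0,0.043,-0.046,0,-1],[0,0.043,-0.046,0,-1]]]' 25
python3 -c "
from h import *
st()"
```

```text
time: 10.75
tcp_pos: [0.7045, 0.0506, 0.1663]
tcp_rot: [-0.0, 0.996, 0.087, -0.0]
ft_force: [-0.1, -2.5, -5.2]
gripper_width: 0.118
finger_force: 25.0
t 10.75 tcp disp [0.1593 0.     0.1663] toolx deg 9.98 tilt -1.0 F(disp) [-0.6 -2.4 -5.2] grip 25.0 0.118 q [-0.09  0.58  1.2   0.    1.36  1.31]
```

```bash
python3 -m inch '[[[0,0.004,-0.004,0,-1],[0,0.008,-0.008,0,-1],[0,0.012,-0.012,0,-1],[0,0.012,-0.012,0,-1],[0,0.012,-0.012,0,-1]]]' 25
python3 -c "
from h import *
st()"
```

```text
time: 11.25
tcp_pos: [0.705, 0.0479, 0.1691]
tcp_rot: [-0.0, 0.996, 0.087, -0.0]
ft_force: [-2.3, -0.2, -5.8]
gripper_width: 0.121
finger_force: 25.0
t 11.25 tcp disp [ 0.1593 -0.0027  0.1691] toolx deg 9.99 tilt -1.0 F(disp) [-2.3  0.2 -5.8] grip 25.0 0.121 q [-0.09  0.58  1.19  0.    1.37  1.31]
```

```bash
python3 -m inch '[[[0,0.006,-0.004,0,-1],[0,0.012,-0.008,0,-1],[0,0.016,-0.01,0,-1],[0,0.016,-0.01,0,-1]]]' 25
python3 -c "
from h import *
st()"
```

```text
time: 11.65
tcp_pos: [0.705, 0.0475, 0.1694]
tcp_rot: [-0.003, 0.996, 0.088, -0.001]
ft_force: [0.2, 9.2, -13.7]
gripper_width: 0.119
finger_force: 25.0
t 11.65 tcp disp [ 0.1593 -0.0031  0.1694] toolx deg 10.06 tilt -1.0 F(disp) [  1.8   9.1 -13.7] grip 25.0 0.119 q [-0.09  0.58  1.19  0.01  1.38  1.3 ]
```

The knee is at its stop: reaction 9 N in y and -14 N in z, with no further movement. Next I relax, release and rise clear.

```bash
python3 -m inch '[[[0,-0.008,0.006,0,-1],[0,-0.008,0.006,0,-0.4],[0,-0.008,0.006,0,-0.1],[0,-0.008,0.006,0,0],[0,-0.008,0,0,0],[0,-0.008,-0.1,0,0],[0,-0.008,-0.25,0,0],[0,-0.008,-0.4,0,0],[0,-0.008,-0.4,0,0]]]' 25
python3 -m inch '[[[0,0.2,0,0,-1],[0,0.4,0,0,-1],[0,0.6,0,0,-1],[-0.2,0.6,0,-0.1,-1],[-0.4,0.6,0,-0.2,-1],[-0.6,0.6,0,-0.3,-1],[-0.8,0.6,0,-0.4,-1],[-0.8,0.6,0,-0.5,-1],[-0.8,0.6,0,-0.6,-1],[-0.8,0.6,0,-0.7,-1],[-0.8,0.6,0,-0.8,-1],[-0.8,0.6,0,-0.9,-1],[-0.8,0.6,0,-1,-1],[-0.8,0.6,0,-1,-1],[-0.8,0.6,0,-1,-1]]]' 25
python3 - <<'E'
from h import *
st(); units([-.045,-.056,.15])
p=cam("scene"); save(p,"s4"); q=cam("top"); save(q,"t4")
cv2.imwrite("pics/c5.png",np.hstack([cv2.resize(q["frame"][90:270,170:350,::-1],(400,400)),cv2.resize(p["frame"][80:280,130:330,::-1],(400,400))]))
for n,pp in(("s",p),("t",q)):
    for t in("knee_pin","paddle_pad"):
        r=arm.tip_of(t,pp)
        if r: print(n,t,r[0]["score"],w2disp(D,at(pp,r[0]["location"])).round(3), w2disp(D,atz(pp,r[0]["location"],.060 if t!="knee_pin" else .162)).round(3))
E
```

```text
time: 12.55
tcp_pos: [0.7084, 0.0449, 0.2795]
tcp_rot: [0.001, 0.996, 0.087, 0.006]
ft_force: [0.9, -0.7, 1.6]
gripper_width: 0.5
finger_force: 0.0
time: 14.05
tcp_pos: [0.5344, -0.1372, 0.2715]
tcp_rot: [0.0, 0.643, 0.766, -0.0]
ft_force: [-0.7, -0.2, -0.9]
gripper_width: 0.005
finger_force: 0.0
t 14.05 tcp disp [-0.0407 -0.1553  0.2715] toolx deg 99.98 tilt -1.0 F(disp) [-0.7 -0.  -0.9] grip 0.0 0.005 q [-0.45  0.24  1.46 -0.    1.44 -0.63]
t 14.05 tcp disp [-0.0407 -0.1553  0.2715] toolx deg 99.98 tilt -1.0 F(disp) [-0.7 -0.  -0.9] grip 0.0 0.005 q [-0.45  0.24  1.46 -0.    1.44 -0.63]
units [ 0.3977 -0.0173  0.4859]
s knee_pin 0.72 [0.144 0.001 0.163] [ 0.143 -0.     0.162]
s paddle_pad 0.38 [-0.328 -0.234 -0.001] [-0.266 -0.182  0.06 ]
t knee_pin 0.77 [0.146 0.002 0.167] [0.148 0.001 0.162]
t paddle_pad 0.79 [-0.046 -0.057  0.06 ] [-0.046 -0.057  0.06 ]
```

View pics/c5.png

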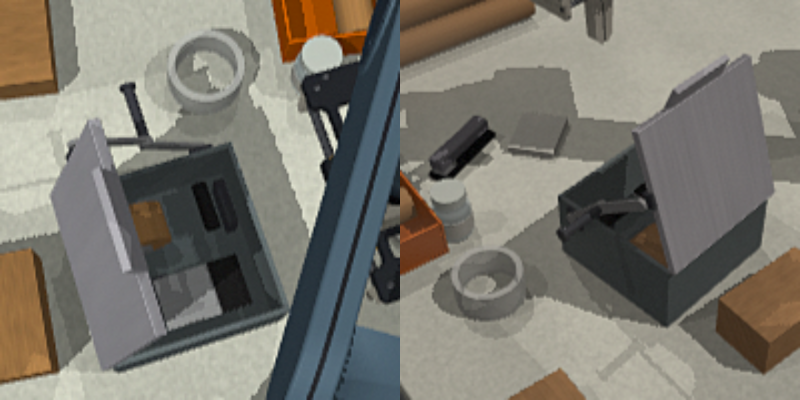

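The cover stands up and the stay looks near straight. The pad is the dark patch at about (228,283) in the left crop. I'll confirm the lock from the pin and link point clouds.

Run:
```python
from h import *
for n in("scene","top"):
    Q=w2disp(D,cloud(cam(n)))
    q=Q[(Q[...,0]>.122)&(Q[...,0]<.168)&(abs(Q[...,1])<.03)&(abs(Q[...,2]-.16)<.02)]
    print(n,len(q),q.mean(0).round(4),np.percentile(q,[3,97],axis=0).round(4))
    # links x .104-.117
    l=Q[(Q[...,0]>.1055)&(Q[...,0]<.118)&(Q[...,1]>-.09)&(Q[...,1]<.08)&(Q[...,2]>.09)&(Q[...,2]<.24)]
    for a,b in((-.06,-.015),(.01,.045)):
        s=l[(l[:,1]>a)&(l[:,1]<b)]
        if len(s)>8: c=np.polyfit(s[:,1],s[:,2],1); print("link",len(s),np.degrees(np.arctan(c[0])).round(1), "z at y0",c[1].round(4))
    c=Q[(abs(Q[...,0])<.09)&(Q[...,1]>.04)&(Q[...,1]<.14)&(Q[...,2]>.14)&(Q[...,2]<.29)]
    e=np.linalg.svd(c-c.mean(0))[2][2] if len(c)<20000 and len(c)>50 else [0,0,0]; print("cover",len(c),np.degrees(np.arctan2(abs(e[1]),abs(e[2]))))
```

```text
scene 84 [0.1453 0.0012 0.1635] [[ 0.1242 -0.0051  0.1578]
 [ 0.1673  0.005   0.1675]]
link 36 50.1 z at y0 0.1716
link 62 37.1 z at y0 0.1627
cover 3097 71.54304756083359
top 92 [ 0.1449 -0.0019  0.1674] [[ 0.1242 -0.0077  0.164 ]
 [ 0.1659  0.0034  0.1707]]
link 64 43.9 z at y0 0.1667
link 47 38.0 z at y0 0.1693
cover 1660 71.65552910015313
```

Lower link about 47° and upper about 37.5°, so the stay is past straight and locked. On to the paddle.

```bash
python3 -m inch '[[[0.15,-0.017,0,0,-1],[0.3,-0.017,0.05,0,-1],[0.39,-0.017,0.2,0,-1],[0.39,-0.017,0.4,0,-1],[0.39,-0.017,0.55,0,-1],[0.39,-0.017,0.7,0,-1],[0.39,-0.017,0.75,0,-1],[0.39,-0.017,0.75,0,-1],[0.39,-0.017,0.75,0,-1]]]'
python3 -c "
from h import *
units([-.045,-.056,.046])"
```

```text
time: 15.35
tcp_pos: [0.5146, -0.0419, 0.0852]
tcp_rot: [0.001, 0.643, 0.766, 0.0]
ft_force: [0.5, -1.1, 0.2]
gripper_width: 0.006
finger_force: 0.0
t 15.35 tcp disp [-0.0438 -0.0581  0.0852] toolx deg 99.96 tilt -1.0 F(disp) [ 0.3 -1.1  0.2] grip 0.0 0.006 q [-0.3   0.34  1.81  0.    0.99 -0.47]
units [ 0.0085 -0.0052  0.1569]
```

```bash
python3 -m inch '[[[0,0,0.03,0,-1],[0,0,0.06,0,-1],[0,0,0.09,0,-1],[0,0,0.12,0,-1],[0,0,0.14,0,-1],[0,0,0.15,0,-1],[0,0,0.15,0,-1],[0,0,0.15,0,-1]]]'
python3 -c "
from h import *
st()"
```

```text
time: 16.15
tcp_pos: [0.5145, -0.0412, 0.0469]
tcp_rot: [0.001, 0.643, 0.766, 0.001]
ft_force: [1.4, 1.8, 8.0]
gripper_width: 0.003
finger_force: 3.2
t 16.15 tcp disp [-0.0437 -0.0574  0.0469] toolx deg 99.95 tilt -1.0 F(disp) [1.7 1.6 8. ] grip 3.2 0.003 q [-0.3   0.4   1.84  0.    0.9  -0.47]
```

```bash
python3 -m inch '[[[0,0,0.008,0,-1],[0,0,0.014,0,-1],[0,0,0.014,0,-1],[0,0,0.014,0,-1]]]'
python3 -c "
from h import *
st()"
```

```text
time: 16.55
tcp_pos: [0.5147, -0.041, 0.0453]
tcp_rot: [0.001, 0.643, 0.766, 0.001]
ft_force: [-3.1, 3.9, 22.5]
gripper_width: 0.003
finger_force: 10.4
t 16.55 tcp disp [-0.0435 -0.0573  0.0453] toolx deg 99.97 tilt -1.0 F(disp) [-2.4  4.4 22.5] grip 10.4 0.003 q [-0.3   0.4   1.85  0.    0.89 -0.47]
```

22 N, so the paddle is on its stop. Now release it and go back over the knee pin.

```bash
python3 -m inch '[[[0,0,-0.05,0,-1],[0,0,-0.12,0,-1],[0,0,-0.3,0,-1],[0,0,-0.5,0,-1],[0,0,-0.7,0,-1],[-0.1,0,-0.9,0,-1],[-0.3,0,-0.9,0,-1],[-0.39,0,-0.9,0,-1],[-0.39,0,-0.9,0,-1],[-0.39,0,-0.9,0,-1]]]'
python3 -m inch '[[[0,0.2,0,0.1,0],[0,0.4,0,0.2,0],[0,0.6,0,0.3,0],[0,0.8,0,0.4,0],[0,0.8,0,0.5,0],[0,0.8,0,0.6,0],[0,0.8,0,0.7,0],[0,0.8,0,0.8,0],[0,0.8,0,0.9,0],[0.1,0.8,0,1,0],[0.3,0.8,0,1,0],[0.5,0.8,0,1,0],[0.6,0.8,0,1,0],[0.6,0.8,0,1,0],[0.6,0.8,0,1,0]]]'
python3 -c "
from h import *
units([.158,-.003,.168])"
```

```text
time: 17.55
tcp_pos: [0.5298, -0.1375, 0.2668]
tcp_rot: [-0.001, 0.643, 0.765, 0.0]
ft_force: [-1.1, -0.5, 0.1]
gripper_width: 0.004
finger_force: 0.0
time: 19.05
tcp_pos: [0.7007, 0.0467, 0.2675]
tcp_rot: [0.0, 0.996, 0.088, -0.001]
ft_force: [0.1, 0.2, 0.2]
gripper_width: 0.502
finger_force: 0.0
t 19.05 tcp disp [ 0.1549 -0.0032  0.2675] toolx deg 10.14 tilt -1.0 F(disp) [0.1 0.2 0.2] grip 0.0 0.502 q [-0.09  0.53  1.05 -0.    1.57  1.3 ]
units [ 0.0129 -0.0006  0.398 ]
```

```bash
python3 -m inch '[[[0.013,0,0.1,0,0],[0.013,0,0.2,0,0],[0.013,0,0.3,0,0],[0.013,0,0.39,0,0],[0.013,0,0.398,0,0],[0.013,0,0.398,0,0],[0.013,0,0.398,0,-1],[0.013,0,0.398,0,-1],[0.013,0,0.398,0,-1],[0.013,0,0.398,0,-1],[0.013,0,0.398,0,-1],[0.013,0,0.398,0,-1],[0.013,0,0.398,0,-1]]]' 25
python3 -c "
from h import *
st()"
python3 -c "
import numpy as np
b=np.radians(48)
for a in range(48,-60,-4):
    p=np.radians(a); print(a,round(-89*(np.cos(p)-np.cos(b))/250,3),round(-89*(np.sin(p)-np.sin(b))/250,3))"
```

```text
time: 20.35
tcp_pos: [0.7044, 0.0477, 0.1691]
tcp_rot: [-0.002, 0.996, 0.087, 0.0]
ft_force: [-0.6, 5.0, 1.8]
gripper_width: 0.121
finger_force: 25.0
t 20.35 tcp disp [ 0.1588 -0.0028  0.1691] toolx deg 10.04 tilt -1.0 F(disp) [0.3 5.1 1.8] grip 25.0 0.121 q [-0.09  0.58  1.19  0.    1.37  1.3 ]
48 -0.0 -0.0
44 -0.018 0.017
40 -0.035 0.036
36 -0.05 0.055
32 -0.064 0.076
28 -0.076 0.097
24 -0.087 0.12
20 -0.096 0.143
16 -0.104 0.166
12 -0.11 0.191
8 -0.114 0.215
4 -0.117 0.24
0 -0.118 0.265
-4 -0.117 0.289
-8 -0.114 0.314
-12 -0.11 0.339
-16 -0.104 0.363
-20 -0.096 0.386
-24 -0.087 0.409
-28 -0.076 0.432
-32 -0.064 0.453
-36 -0.05 0.474
-40 -0.035 0.493
-44 -0.018 0.512
-48 -0.0 0.529
-52 0.019 0.545
-56 0.039 0.56
```

```bash
python3 -m inch '[[[0,-0.009,0.009,0,-1],[0,-0.018,0.017,0,-1],[0,-0.027,0.027,0,-1],[0,-0.035,0.036,0,-1],[0,-0.043,0.046,0,-1],[0,-0.05,0.055,0,-1],[0,-0.057,0.066,0,-1],[0,-0.064,0.076,0,-1],[0,-0.07,0.087,0,-1],[0,-0.076,0.097,0,-1],[0,-0.082,0.109,0,-1],[0,-0.087,0.12,0,-1],[0,-0.092,0.131,0,-1],[0,-0.096,0.143,0,-1],[0,-0.096,0.143,0,-1]]]' 25
python3 -c "
from h import *
st()"
```

```text
time: 21.85
tcp_pos: [0.7005, 0.0698, 0.1337]
tcp_rot: [-0.0, 0.996, 0.087, 0.001]
ft_force: [-1.2, 2.1, 3.3]
gripper_width: 0.121
finger_force: 25.0
t 21.85 tcp disp [0.1587 0.0197 0.1337] toolx deg 10.02 tilt -1.0 F(disp) [-0.8  2.3  3.3] grip 25.0 0.121 q [-0.06  0.6   1.25  0.    1.29  1.34]
```

```bash
python3 -m inch '[[[0,-0.004,0.011,0,-1],[0,-0.008,0.023,0,-1],[0,-0.011,0.035,0,-1],[0,-0.014,0.048,0,-1],[0,-0.016,0.06,0,-1],[0,-0.018,0.072,0,-1],[0,-0.02,0.085,0,-1],[0,-0.021,0.097,0,-1],[0,-0.022,0.109,0,-1],[0,-0.022,0.122,0,-1],[0,-0.022,0.134,0,-1],[0,-0.021,0.146,0,-1],[0,-0.02,0.159,0,-1],[0,-0.018,0.171,0,-1],[0,-0.016,0.183,0,-1],[0,-0.014,0.196,0,-1],[0,-0.011,0.208,0,-1],[0,-0.008,0.22,0,-1],[0,-0.004,0.231,0,-1],[0,0,0.243,0,-1]]]' 25
python3 -c "
from h import *
st()"
```

```text
time: 23.85
tcp_pos: [0.7001, 0.0715, 0.0711]
tcp_rot: [-0.002, 0.996, 0.087, -0.0]
ft_force: [-0.1, 9.0, -0.5]
gripper_width: 0.119
finger_force: 25.0
t 23.85 tcp disp [0.1586 0.0214 0.0711] toolx deg 10.01 tilt -1.0 F(disp) [ 1.5  8.8 -0.5] grip 25.0 0.119 q [-0.06  0.65  1.31  0.    1.18  1.34]
```

```bash
python3 -m inch '[[[0,0.005,0.012,0,-1],[0,0.009,0.023,0,-1],[0,0.014,0.035,0,-1],[0,0.02,0.046,0,-1],[0,0.026,0.057,0,-1],[0,0.032,0.067,0,-1],[0,0.039,0.078,0,-1],[0,0.046,0.088,0,-1],[0,0.053,0.098,0,-1],[0,0.061,0.107,0,-1],[0,0.069,0.117,0,-1],[0,0.078,0.126,0,-1],[0,0.087,0.135,0,-1],[0,0.096,0.143,0,-1],[0,0.105,0.151,0,-1],[0,0.105,0.151,0,-1]]]' 25
python3 -c "
from h import *
st()"
```

```text
time: 25.45
tcp_pos: [0.7042, 0.0476, 0.0304]
tcp_rot: [-0.003, 0.996, 0.087, -0.001]
ft_force: [5.8, 14.3, -14.0]
gripper_width: 0.119
finger_force: 25.0
t 25.45 tcp disp [ 0.1585 -0.0029  0.0304] toolx deg 10.0 tilt -1.0 F(disp) [  8.2  13.1 -14. ] grip 25.0 0.119 q [-0.09  0.7   1.34  0.01  1.11  1.3 ]
```

```bash
python3 -m inch '[[[0,0,0.008,0,-1],[0,0.008,0.014,0,-1],[0,0.016,0.02,0,-1],[0,0.024,0.025,0,-1],[0,0.032,0.03,0,-1],[0,0.038,0.034,0,-1],[0,0.038,0.034,0,-1]]]' 20
python3 -c "
from h import *
st()
for n in('top','scene'):
    Q=w2disp(D,cloud(cam(n))); c=Q[(abs(Q[...,0])<.09)&(abs(Q[...,1])<.095)&(Q[...,2]<.17)&(Q[...,2]>.1)]
    k=np.polyfit(c[:,1],c[:,2],1); print(n,len(c),'cover angle',-k[0],k[1])"
```

```text
time: 26.15
tcp_pos: [0.706, 0.0369, 0.0227]
tcp_rot: [-0.002, 0.996, 0.087, -0.001]
ft_force: [4.3, 10.0, -11.0]
gripper_width: 0.123
finger_force: 20.0
t 26.15 tcp disp [ 0.1584 -0.0137  0.0227] toolx deg 9.99 tilt -1.0 F(disp) [  5.9   9.1 -11. ] grip 20.0 0.123 q [-0.11  0.71  1.34  0.    1.1   1.29]
top 1034 cover angle -0.0007364104696170943 0.12477871713505814
scene 3153 cover angle -0.0021140656114017726 0.12166052466923112
```

The cover measures flat at about 0 rad. Release the pin and clear out.

```bash
python3 -m inch '[[[0,0,0.006,0,-1],[0,0,0.006,0,-0.6],[0,0,0.006,0,-0.3],[0,0,0.006,0,0],[0,0,0.006,0,0],[0,0,-0.1,0,0],[0,0,-0.3,0,0],[0,0,-0.6,0,0],[0,0,-0.8,0,0],[0,0,-0.8,0,0]]]' 20
python3 -m inch '[[[0,0.2,0,0,0],[0,0.4,0,0,0],[0,0.6,0,0,0],[0,0.8,0,0,0],[0,1,0,0,0],[0,1,0,0,0],[0,1,0,0,0]]]'
python3 - <<'E'
from h import *
st()
p=cam("scene"); q=cam("top")
for n,pp in(("top",q),("scene",p)):
    Q=w2disp(D,cloud(pp)); c=Q[(abs(Q[...,0])<.09)&(abs(Q[...,1])<.095)&(Q[...,2]<.17)&(Q[...,2]>.1)]
    k=np.polyfit(c[:,1],c[:,2],1); print(n,len(c),-k[0],k[1])
    s=Q[(Q[...,0]>.12)&(Q[...,0]<.17)&(abs(Q[...,1]+.015)<.03)&(Q[...,2]>.012)&(Q[...,2]<.06)]; print("pin",len(s),np.median(s,0).round(4))
cv2.imwrite("pics/c6.png",np.hstack([cv2.resize(q["frame"][70:280,150:360,::-1],(400,400)),cv2.resize(p["frame"][80:280,130:330,::-1],(400,400))]))
E
```

```text
time: 27.25
tcp_pos: [0.7084, 0.0331, 0.232]
tcp_rot: [0.001, 0.996, 0.087, 0.004]
ft_force: [0.9, 0.2, 0.3]
gripper_width: 0.497
finger_force: 0.0
time: 27.95
tcp_pos: [0.7494, -0.2146, 0.2248]
tcp_rot: [-0.0, 0.996, 0.085, -0.0]
ft_force: [0.4, -0.1, 0.1]
gripper_width: 0.502
finger_force: 0.0
t 27.95 tcp disp [ 0.1575 -0.2689  0.2248] toolx deg 9.79 tilt -1.0 F(disp) [ 0.4 -0.2  0.1] grip 0.0 0.502 q [-0.42  0.7   0.84  0.    1.6   0.98]
top 2533 -0.0011410261435370027 0.12481646040089406
pin 37 [ 0.1558 -0.0126  0.0281]
scene 3354 -0.0007382634818520335 0.12162038241672689
pin 77 [ 0.1457 -0.0094  0.0249]
```

View pics/c6.png

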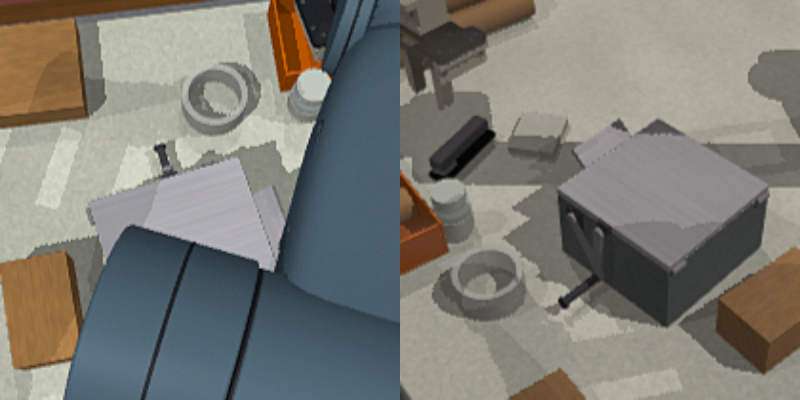

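The cover is flat and shut, the stay is folded with its pin back where it started, and the bystanders are where they were. The arm is clear, so I'm handing in.

```bash
python3 -c "
from rig import arm
print(arm.hand_in())"
```

```text
the job is handed in; nothing more can be done
None
```

The job is handed in, though no verdict came back: I locked the stay at its stop, pressed the paddle to its stop and let go, then broke the knee and lowered the cover; the last pictures show the cover shut (about 0 rad), the stay folded, the neighbours unmoved and the arm clear, but I did not see the paddle spring back.

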